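# Free the ice machine's filter cassette

## Robot

A 6-joint arm with a two-finger parallel gripper is mounted at the origin on the work surface. World frame = base frame: x ahead of the robot, y to its left, z up, the work surface at z = 0. Lengths are in mm, angles in degrees, forces in N, time in s.
With the tool pointing down it reaches from about 300 to 850 mm from the base axis. Payload 4.2 kg.
Tool frame: the origin (TCP) lies at the centre of the arm's flange, where the gripper is bolted on; the fingertips stand 191 mm ahead of it and the grasp point (between the pads) lies 172 mm ahead of it; y points along the fingers, x is the direction in which the jaws open and shut, and the axes are right-handed (so a half turn about y gives the same grasp; the last joint's range is limited). The gripper opens to 91 mm and grips with 3 to 60 N. Pads are 32 mm wide; open, the fingers measure 118 mm over their backs; the gripper's body (76 mm by 178 mm) begins 60 mm behind the grasp point.
Start: joints at [-78.037, 18.312, 89.639, -0, 72.044, -1.146], TCP at [130.413, -560.014, 404.776] pointing down, gripper open.
Joint ranges: [-177.97, 177.97], [-48.28, 115.42], [12.27, 149.76], [-77.06, 257.06], [2.81, 150.46], [-146.56, 146.56]. Speed limits (degrees/s): [147.25, 147.25, 180, 180, 180, 180].

## Interface

Orientations are given as [roll, pitch, yaw] about the fixed x, y, z axes, in that order (R = Rz(yaw) Ry(pitch) Rx(roll)).
In Python, from workcell import env gives the robot as it stands.
- The arm moves only by the tool carry_out, never from a script. Its argument "increments" is a list of rows, each a list of 3 entries, a list of its own where there are three numbers: the turn, a rotation vector about the tool's x, y, z in rad, then the shift along the tool's x, y, z in mm, then the closure, from 0 (fully open) to 1 (shut). In form: [[[wx, wy, wz], [dx, dy, dz], claw], ...]. A call has 1 to 10 rows; each row is the pose to reach, as a shift and turn from the pose commanded when the call began, along the tool's axes at that moment; what a row does not reach only later rows make up. A row lasts 1/12 s, in which the tool goes at most 41.7 mm and 7.16 degrees, less where a joint would pass 70% of its speed; a pose out of reach is approached as far as the arm can. A call with a gripper value outside its range is refused whole. The fingers move at their own pace and stop on an object; "force" is the grip in N (left out, the last holds). Time passes only in rows, so rows that repeat a pose let the fingers close. It gives the time, the measured TCP pose, the force and the opening at its end, in the units of the state.
- env.state(): the state, without advancing time (a new reading comes with each control period).
- env.grab_frame(name): name is "side" or "top"; returns a dict with "frame" (400x640x3 uint8, blue, green, red), "z_map" (400x640 float32, mm along the optical axis (not along the pixel's ray), 0 where there is no reading), "camera_matrix" (3x3 intrinsics, pixels), "rvec" (rotation vector, rad) and "tvec" (3), from world to camera coordinates, as OpenCV has them. Camera axes: x right, y down, z forward; pixel columns grow to the right and rows downward; lengths in mm; the calibration is good to about 2 mm. A picture is of the moment at which its call begins.
- env.job_done(): hands the job in, once; it reports no verdict.
The state is a dict: "time_s": time; "qpos": joint angles; "qvel": joint speeds; "effort": joint torques, N m; "ee_pos": TCP position; "ee_rot": TCP orientation; "force": force on the tool from outside, world axes, zero at the start; "torque": the same for the moment, N m; "gripper_width": finger opening in mm.
Only numpy, scipy, OpenCV 4.12 (cv2) and the standard library are available. Lean on these libraries where they do the work, as an engineer would, in place of code of your own. Each camera call takes 0.05 s, during which the arm holds its last target. There are 200 camera calls.

## Task

Take the used filter cassette out of the cradle on the pantry table. First swing the steel hold-down bar up so that it stands about upright by itself, then slide the cassette flat along the table, straight out of the cradle's open front until all of it is clear of the cradle, and leave it lying there with the bar still up. Leave the loose spare cassette where it is.

Things in the scene. Friction and masses are not known exactly. Their poses are not given: they have to be found in the camera images.
- cassette: Used grey plastic filter cassette in the cradle, 0.3 kg, 130 mm long (x), 70 wide (y); origin: centre of underside, on the table. Deck 24 high from x -65 to +30, rear block 42 high from x +30 to +65. Grip fin on the deck at x -45, y 0: 34 long in x, 14 thick in y, top at z 58; pinch it from above along y. It slides out to its own -x, roughly towards the robot, on the bare table.
- bar (a joint): Bar angle: 0 shut, level across the deck just before the rear block; grows as the free end swings up; 1.57 upright, stop 1.75. Stiff hinge (0.2 N m), stays where left; starts 0 to 0.04. Steel strap 20 wide, 8 thick; at its end, 130 mm from the pin, a black round crossbar grip, 18 in diameter, 26 long along the hinge axis, free below to the table; pinched along that axis it turns in the fingers.
- bar_hinge (a point): Middle of the hinge pin, 30 mm above the table, on the fixed cradle; axes are the cradle's and do not turn with the bar: x along the pin, into the cradle (its open front is at -x), y away from the shut bar (which runs to -y), z up. Cassette origin starts at x -15, y -58. Aluminium side rails 20 high run from x -30 to +53, 3 mm off the cassette; flanges at y -129 to +13; hinge cheeks 42 high.
- spare: Bystander: a loose spare cassette of the same make, with the same size, axes and origin, lying on the open table well to the left or right, under no bar.

How it is judged (in metres and radians):
On the way:
1. the bar is swung up (past 57 degrees) while the cassette is still home in the cradle (within 20 mm) (value of joint bar above 1 rad and distance of cassette from where it was at the start of the episode below 0.02 m), for 0.2 s.
At the end, for the whole second after the job is handed in: The bar stands by itself, over 57 degrees open. The cassette lies flat and still on the table before the cradle, its rear end past the rails' front ends (origin 90 to 250 mm in front of the hinge), within 60 mm of the cradle's middle line. The spare has moved under 30 mm (value of joint bar above 1 rad and x of cassette in the frame of bar_hinge between -0.25 and -0.09 m and y of cassette in the frame of bar_hinge between -0.118 and 0.002 m and height (world z) of cassette below 0.006 m and angle between cassette's own z axis and vertical below 0.12 rad and linear speed of cassette below 0.02 m/s and distance of spare from where it was at the start of the episode below 0.03 m); the robot touches nothing.
It fails at once if the cassette is lifted more than 30 mm off the table instead of slid (height (world z) of cassette above 0.03 m).
It fails at once if the cassette is tipped by more than 30 degrees (angle between cassette's own z axis and vertical above 0.52 rad).
It fails at once if the spare cassette is moved by more than 30 mm (distance of spare from where it was at the start of the episode above 0.03 m).
It also fails if it takes over 51 s, if anything falls off the work surface, if the arm or the gripper's body presses on something with over 40 N, if the wrist force passes 120 N, or if a joint passes its speed limit or range.

## Working session

There is one attempt and no reset: what is moved stays moved. The work goes in short steps, Python scripts to look and compute and a tool call to move; the robot and the scene stay as the last step left them, time stands still between calls to the robot, and variables do not carry over. Pictures are saved under pics/ and viewed, about 8 in all and at most 12, crops included, and the job is handed in when it is done.

Besides the shell and the picture viewer there is one more tool, called after "Request:" by a JSON object that holds its "method" and its "body", one argument or row to a line. carry_out: Moves the arm, as the interface text tells. Its arguments: {"type":"object","properties":{"increments":{"type":"array","items":{"type":"array"}},"force":{"type":"number"}},"required":["increments"]}

```bash
mkdir -p pics; cat > h.py <<'E'
import numpy as np, cv2
from workcell import env
def cloud(f):
    K=f["camera_matrix"];R=cv2.Rodrigues(np.array(f["rvec"],float))[0];t=np.array(f["tvec"],float).ravel()
    z=f["z_map"];v,u=np.mgrid[:z.shape[0],:z.shape[1]]
    c=np.stack([(u-K[0][2])/K[0][0]*z,(v-K[1][2])/K[1][1]*z,z],-1)
    w=(c-t)@R; w[z==0]=np.nan
    return w
E
python3 - <<'E'
from h import *
s=env.state();print(s)
for n in("top","side"):
    f=env.grab_frame(n);cv2.imwrite(f"pics/{n}0.png",f["frame"]);np.save(f"pics/{n}0.npy",cloud(f))
    print(n,f["camera_matrix"],f["rvec"],f["tvec"],(f["z_map"]>0).mean())
E
```

```text
{'time_s': 0.0, 'qpos': array([-7.80359449e+01,  1.83518314e+01,  8.97057973e+01,  5.05300165e-05,
        7.20444560e+01, -1.14715576e+00]), 'qvel': array([ 0.1009107 , -0.00685175,  0.00631659, -0.11108605,  0.05085071,
       -0.09310464]), 'effort': array([ 4.06133331e-03, -4.12456441e+01, -2.31970203e+01,  7.28143123e-02,
        4.56315349e-02, -1.39089866e-04]), 'ee_pos': array([ 130.38867761, -559.85215196,  403.92220358]), 'ee_rot': array([-89.9979082 ,   0.1020632 , -76.88880289]), 'force': array([-0.59426797,  0.23217136,  0.01974408]), 'torque': array([-0.00336931, -0.04641567,  0.02978147]), 'gripper_width': 91.02880877223124}
top [[410.82558417   0.         319.70385887]
 [  0.         410.82558417 199.49220581]
 [  0.           0.           1.        ]] [ 2.15568793 -2.18278949  0.1154733 ] [  -8.69752764  576.35425732 1084.93734016] 0.99578125
side [[433.41911014   0.         316.91106758]
 [  0.         433.41911014 198.40178168]
 [  0.           0.           1.        ]] [ 0.77039473 -2.69233772  0.97190543] [ 497.4770746   283.3944286  1062.71394954] 0.99592578125
```

View pics/top0.png

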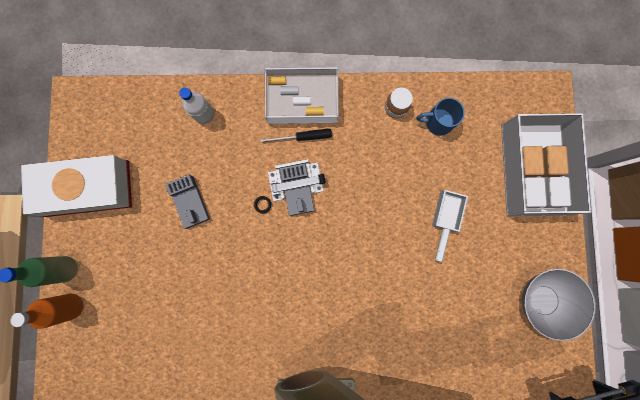

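View pics/side0.png

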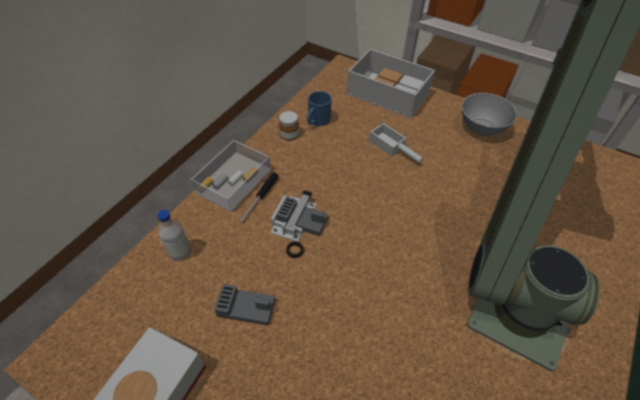

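```bash
python3 - <<'E'
from h import *
im=cv2.imread("pics/top0.png");w=np.load("pics/top0.npy")
c=im[150:225,245:345];z=w[150:225,245:345,2]
a=cv2.resize(c,None,fx=7,fy=7,interpolation=cv2.INTER_CUBIC)
cv2.imwrite("pics/crop1.png",a)
def P(u,v):print((u,v),w[v,u].round(0),im[v,u])
for u,v in [(322,180),(320,182),(273,190),(290,188),(297,186),(310,183),(303,198),(300,205),(292,172),(310,208),(260,200)]:P(u,v)
hsv=cv2.cvtColor(im,cv2.COLOR_BGR2HSV)
for nm,m in [("black grip",(hsv[...,2]<60)&(w[...,2]>20)),("dark",(hsv[...,1]<60)&(hsv[...,2]<140)&(w[...,2]>12)),("fin",(w[...,2]>50)&(w[...,2]<66)),("rear",(w[...,2]>38)&(w[...,2]<46))]:
    mm=np.zeros_like(m);mm[150:225,262:330]=m[150:225,262:330]
    k,l,st,ce=cv2.connectedComponentsWithStats(mm.astype(np.uint8))
    for i in range(1,k):
        if st[i,4]>6:
            p=w[l==i];print(nm,st[i],ce[i].round(1),np.nanmean(p,0).round(1),cv2.minAreaRect(p[:,:2][~np.isnan(p[:,0])].astype(np.float32)))
E
```

```text
(322, 180) [627. -23.  46.] [40 36 36]
(320, 182) [622. -17.  43.] [44 39 40]
(273, 190) [603. 110.  39.] [180 174 176]
(290, 188) [608.  64.  35.] [218 210 213]
(297, 186) [613.  45.  37.] [218 211 214]
(310, 183) [621.  10.  35.] [220 213 216]
(303, 198) [582.  30.  24.] [139 132 131]
(300, 205) [559.  36.  57.] [141 133 133]
(292, 172) [651.  58.  42.] [87 81 81]
(310, 208) [554.  11.  21.] [142 136 134]
(260, 200) [580. 150.   1.] [ 61  88 125]
black grip [301 166   3   8  10] [301.8 169.1] [657.8  31.4  44. ] ((657.2138061523438, 31.45574188232422), (19.571369171142578, 3.152387857437134), 8.595508575439453)
black grip [288 169   3   8   9] [288.8 172.3] [649.5  66.7  43.4] ((649.1806640625, 66.60400390625), (19.62221336364746, 2.5003747940063477), 10.662930488586426)
black grip [293 168   2   8   8] [293.2 171.5] [651.7  54.6  43. ] ((651.2811889648438, 54.78767776489258), (19.1859073638916, 2.2008934020996094), 8.48747730255127)
black grip [319 174   7  10  50] [321.7 178.9] [630.9 -21.9  40.7] ((631.89697265625, -21.495162963867188), (24.076963424682617, 16.521459579467773), 
[... 2082 characters left out ...]
651123047, 20.628732681274414), 26.963659286499023)
rear [295 178  11   6  15] [299.6 180.9] [626.6  37.9  39.1] ((626.969970703125, 36.19002151489258), (6.858314514160156, 29.00726318359375), 15.987096786499023)
rear [270 181   7   4  16] [273.1 182.1] [623.6 109.3  41.6] ((623.0115966796875, 109.14497375488281), (7.147414684295654, 16.803478240966797), 17.43598747253418)
rear [306 180   3   4   7] [307.1 181.9] [623.6  17.5  39.1] ((624.5894165039062, 17.776777267456055), (5.424582481384277, 8.219902992248535), 88.30040740966797)
rear [272 192   7   3  14] [275.3 193.1] [593.5 103.2  42.6] ((593.302001953125, 103.82294464111328), (4.710793972015381, 16.606468200683594), 16.379013061523438)
```

View pics/crop1.png

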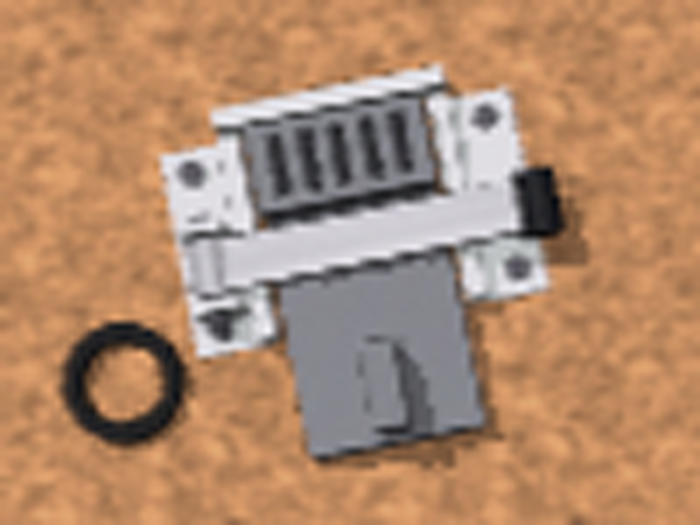

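The top view shows the cradle at about (297,185), with the hinge at (274,187), the black grip at (321,179) and the fin at (299,204). The spare is to the left at (187,200). The cradle yaw comes out at 10.7°. The fin is at (561,38) and the rear block at (651,55). They are 92 mm apart, as they should be. That puts the hinge at (609.5,106.6) and the crossbar at about (634,-21), z 30. I'll go above the crossbar first.

Request:
{"method": "carry_out", "body": {
  "increments": [
    [[0,-1.529,0],[-406.7,0,612.3],0],
    [[0,-1.529,0],[-406.7,0,612.3],0],
    [[0,-1.529,0],[-406.7,0,612.3],0],
    [[0,-1.529,0],[-406.7,0,612.3],0],
    [[0,-1.529,0],[-406.7,0,612.3],0],
    [[0,-1.529,0],[-406.7,0,612.3],0],
    [[0,-1.529,0],[-406.7,0,612.3],0],
    [[0,-1.529,0],[-406.7,0,612.3],0],
    [[0,-1.529,0],[-406.7,0,612.3],0],
    [[0,-1.529,0],[-406.7,0,612.3],0]
  ],
  "force": 15
}}

```text
time_s: 0.93
ee_pos: [417.0, -254.9, 404.6]
ee_rot: [-90.0, 0.0, -4.9]
force: [1.2, -0.7, -0.5]
gripper_width: 91.0
```

Request:
{"method": "carry_out", "body": {
  "increments": [
    [[0,-0.272,0],[197,0,247.6],0],
    [[0,-0.272,0],[197,0,247.6],0],
    [[0,-0.272,0],[197,0,247.6],0],
    [[0,-0.272,0],[197,0,247.6],0],
    [[0,-0.272,0],[197,0,247.6],0],
    [[0,-0.272,0],[197,0,247.6],0],
    [[0,-0.272,0],[197,0,247.6],0],
    [[0,-0.272,0],[197,0,247.6],0],
    [[0,-0.272,0],[197,0,247.6],0],
    [[0,-0.272,0],[197,0,247.6],0]
  ]
}}

```text
time_s: 1.77
ee_pos: [635.6, -27.2, 403.5]
ee_rot: [-90.0, 0.1, 10.4]
force: [-0.9, -0.1, 0.2]
gripper_width: 91.0
```

Request:
{"method": "carry_out", "body": {
  "increments": [
    [[0,-0.005,0],[-0.7,40,2.3],0],
    [[0,-0.005,0],[-0.7,80,2.3],0],
    [[0,-0.005,0],[-0.7,120,2.3],0],
    [[0,-0.005,0],[-0.7,145,2.3],0],
    [[0,-0.005,0],[-0.7,160,2.3],0],
    [[0,-0.005,0],[-0.7,160,2.3],0]
  ]
}}

```text
time_s: 2.27
ee_pos: [631.6, -27.5, 240.8]
ee_rot: [-89.9, 0.5, 10.5]
force: [-0.4, 0.2, 0.1]
gripper_width: 91.3
```

```bash
python3 - <<'E'
from h import *
w=np.load("pics/top0.npy")
for u,v in [(272,175),(314,167),(319,188),(312,190),(277,199)]:print(w[v,u].round(0))
a=[]
for n in("side","top"):
    f=env.grab_frame(n)["frame"]
    c=f[150:270,230:380] if n=="side" else f[130:250,230:380]
    a.append(cv2.resize(c,None,fx=4,fy=4,interpolation=cv2.INTER_CUBIC)[:,:400 if 0 else 600])
cv2.imwrite("pics/b.png",cv2.resize(np.hstack(a),(800,320)))
print(env.state()["ee_pos"])
E
```

```text
[648. 116.  10.]
[671.  -1.   3.]
[611. -14.   6.]
[604.   5.  21.]
[582. 102.   6.]
[633.49978849 -27.24549091 244.99141585]
```

View pics/b.png

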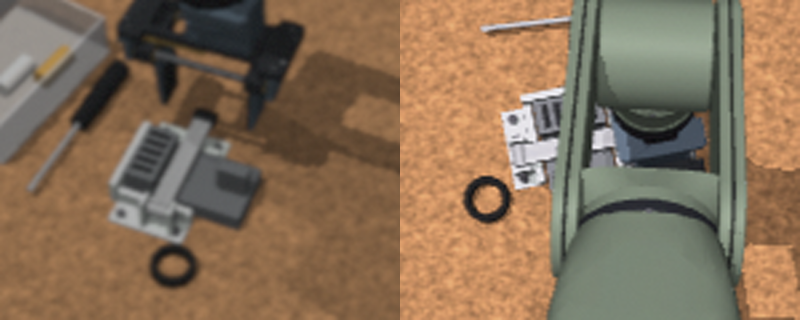

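The side view shows the open fingers straddling the crossbar, and the long side of the gripper body runs along the jaw direction. Flanges are about 6 high, so tips at 15 are clear. I'll descend and pinch.

Request:
{"method": "carry_out", "body": {
  "increments": [
    [[0,0,0],[1,20,2],0],
    [[0,0,0],[1,38,2],0],
    [[0,0,0],[1,38,2],0],
    [[0,0,0],[1,38,2],0.5],
    [[0,0,0],[1,38,2],1],
    [[0,0,0],[1,38,2],1],
    [[0,0,0],[1,38,2],1],
    [[0,0,0],[1,38,2],1],
    [[0,0,0],[1,38,2],1],
    [[0,0,0],[1,38,2],1]
  ],
  "force": 15
}}

```text
time_s: 3.2
ee_pos: [634.7, -24.0, 207.0]
ee_rot: [-90.0, -0.0, 10.6]
force: [0.1, -0.1, -0.0]
gripper_width: 47.7
```

Request:
{"method": "carry_out", "body": {
  "increments": [
    [[0,0,0],[0,0,0],1],
    [[0,0,0],[0,0,0],1],
    [[0,0,0],[0,0,0],1],
    [[0,0,0],[0,0,0],1],
    [[0,0,0],[0,0,0],1],
    [[0,0,0],[0,0,0],1],
    [[0,0,0],[0,0,0],1],
    [[0,0,0],[0,0,0],1]
  ]
}}

```text
time_s: 3.87
ee_pos: [635.1, -23.9, 206.8]
ee_rot: [-90.0, -0.1, 10.6]
force: [4.7, 1.4, -2.4]
gripper_width: 25.5
```

Request:
{"method": "carry_out", "body": {
  "increments": [
    [[0,0,0],[0.5,-11.3,0.5],1],
    [[0,0,0],[0.5,-22.6,2],1],
    [[0,0,0],[0.5,-33.6,4.4],1],
    [[0,0,0],[0.5,-44.5,7.8],1],
    [[0,0,0],[0.5,-54.9,12.2],1],
    [[0,0,0],[0.5,-65,17.4],1],
    [[0,0,0],[0.5,-74.6,23.5],1],
    [[0,0,0],[0.5,-83.6,30.4],1],
    [[0,0,0],[0.5,-91.9,38.1],1],
    [[0,0,0],[0.5,-99.6,46.4],1]
  ]
}}

```text
time_s: 4.7
ee_pos: [626.7, 22.0, 306.1]
ee_rot: [-90.0, -0.0, 10.6]
force: [5.5, 2.7, -6.3]
gripper_width: 25.6
```

Request:
{"method": "carry_out", "body": {
  "increments": [
    [[0,0,0],[0.3,-6.9,9],1],
    [[0,0,0],[0.3,-13,18.6],1],
    [[0,0,0],[0.3,-18.2,28.7],1],
    [[0,0,0],[0.3,-22.6,39.1],1],
    [[0,0,0],[0.3,-26,50],1],
    [[0,0,0],[0.3,-28.4,61],1],
    [[0,0,0],[0.3,-29.9,72.3],1],
    [[0,0,0],[0.3,-30.4,83.6],1],
    [[0,0,0],[0.3,-30.4,83.6],1],
    [[0,0,0],[0.3,-30.4,83.6],1]
  ]
}}

```text
time_s: 5.53
ee_pos: [611.2, 105.2, 337.4]
ee_rot: [-89.9, -0.0, 10.6]
force: [4.0, 2.4, 1.7]
gripper_width: 25.5
```

Bar is up. Now release it and look.

Request:
{"method": "carry_out", "body": {
  "increments": [
    [[0,0,0],[0,0,0],0],
    [[0,0,0],[0,0,0],0],
    [[0,0,0],[0,0,0],0],
    [[0,0,0],[0,0,0],0],
    [[0,0,0],[0,0,0],0],
    [[0,0,0],[0,0,0],0],
    [[0,0,0],[0,0,0],0],
    [[0,0,0],[0,0,0],0]
  ]
}}

```text
time_s: 6.2
ee_pos: [611.4, 103.8, 336.7]
ee_rot: [-90.0, 0.0, 10.6]
force: [0.2, -0.5, 0.8]
gripper_width: 76.2
```

```bash
python3 - <<'E'
from h import *
f=env.grab_frame("side")["frame"]
cv2.imwrite("pics/c.png",cv2.resize(f[100:270,200:400],None,fx=3,fy=3,interpolation=cv2.INTER_CUBIC))
s=env.state();print(s["ee_pos"],s["gripper_width"],s["qpos"])
E
```

```text
[611.45864846 103.8282962  336.71121644] 80.52439564607768 [ 8.57588673e+00  2.50519524e+01  8.92920542e+01 -5.56189127e-03
  6.56648182e+01 -2.01602376e+00]
```

View pics/c.png

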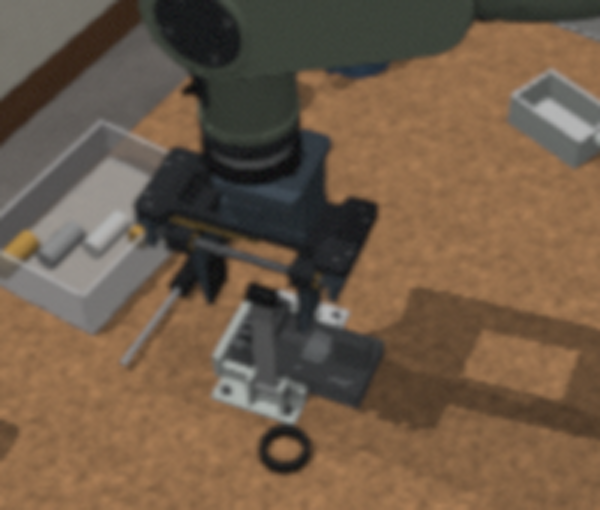

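The bar stands upright on its own, between the fingers. I'll rise and move over the fin, turning a quarter turn.

Request:
{"method": "carry_out", "body": {
  "increments": [
    [[0,0,0],[0,-35,0],0],
    [[0,0,0],[0,-66,0],0],
    [[0,0,0],[0,-66,0],0],
    [[0,1.569,0],[-64.2,-66,-54.9],0],
    [[0,1.569,0],[-64.2,-66,-54.9],0],
    [[0,1.569,0],[-64.2,-66,-54.9],0],
    [[0,1.569,0],[-64.2,-66,-54.9],0],
    [[0,1.569,0],[-64.2,-66,-54.9],0],
    [[0,1.569,0],[-64.2,-66,-54.9],0],
    [[0,1.569,0],[-64.2,-66,-54.9],0]
  ]
}}

```text
time_s: 7.08
ee_pos: [558.3, 38.0, 402.6]
ee_rot: [-90.0, -0.0, -39.9]
force: [0.6, -0.2, -1.0]
gripper_width: 91.4
```

Request:
{"method": "carry_out", "body": {
  "increments": [
    [[0,0.688,0],[0,0,0],0],
    [[0,0.688,0],[0,0,0],0],
    [[0,0.688,0],[0,0,0],0],
    [[0,0.688,0],[0,0,0],0],
    [[0,0.688,0],[0,0,0],0],
    [[0,0.688,0],[0,0,0],0],
    [[0,0.688,0],[0,0,0],0],
    [[0,0.688,0],[0,0,0],0]
  ]
}}

```text
time_s: 7.75
ee_pos: [558.4, 38.1, 402.6]
ee_rot: [-90.0, -0.0, -78.8]
force: [-0.1, -0.1, -0.9]
gripper_width: 91.0
```

```bash
python3 - <<'E'
from h import *
s=env.state();print(s["ee_pos"],s["ee_rot"],s["qpos"])
f=env.grab_frame("side");w=cloud(f)
z=w[...,2];g=np.nan_to_num
box=lambda a,b,c,d,e,h:(w[...,0]>a)&(w[...,0]<b)&(w[...,1]>c)&(w[...,1]<d)&(z>e)&(z<h)
p=w[box(500,610,0,80,52,64)];print("fin",len(p),p.mean(0),cv2.minAreaRect(p[:,:2].astype(np.float32)) if len(p) else 0)
p=w[box(580,640,70,150,80,185)];print("bar",len(p),p.mean(0),p.max(0),p.min(0))
q=p[p[:,2]>150];print("top",q.mean(0))
E
```

```text
[558.37708494  38.14213831 402.55474111] [-9.00150356e+01 -2.55058849e-03 -7.88495473e+01] [ 2.73159681e+00  1.70161329e+01  9.18632199e+01 -4.99263236e-03
  7.11351474e+01  8.15827593e+01]
fin 56 [563.09703971  37.41863814  57.05026878] ((563.4232177734375, 37.50989532470703), (33.93666076660156, 16.481077194213867), 17.012298583984375)
bar 209 [609.70126054 108.07118324 133.61572688] [624.82998134 116.06475799 171.4565664 ] [598.18398057  95.18555184  80.33330196]
top [609.65001385 108.06488551 163.86323351]
```

Request:
{"method": "carry_out", "body": {
  "increments": [
    [[0,0,0],[0,40,0],0],
    [[0,0,0],[0,80,0],0],
    [[0,0,0],[0,120,0],0],
    [[0,0,0],[0,150,0],0],
    [[0,0,0],[0,170,0],0],
    [[0,0,0],[0,182,0],0],
    [[0,0,0],[0,182,0],0],
    [[0,0,0],[0,182,0],0.5],
    [[0,0,0],[0,182,0],1],
    [[0,0,0],[0,182,0],1]
  ],
  "force": 25
}}

```text
time_s: 8.63
ee_pos: [559.0, 38.2, 222.1]
ee_rot: [-89.8, -0.0, -78.9]
force: [1.0, 0.0, -0.1]
gripper_width: 74.0
```

Request:
{"method": "carry_out", "body": {
  "increments": [
    [[0,0,0],[0,0,0],1],
    [[0,0,0],[0,0,0],1],
    [[0,0,0],[0,0,0],1],
    [[0,0,0],[0,0,0],1],
    [[0,0,0],[0,0,0],1],
    [[0,0,0],[0,0,0],1],
    [[0,0,0],[0,0,0],1],
    [[0,0,0],[0,0,0],1],
    [[0,0,0],[0,0,0],1],
    [[0,0,0],[0,0,0],1]
  ]
}}

```text
time_s: 9.47
ee_pos: [558.5, 38.0, 220.7]
ee_rot: [-90.0, -0.0, -79.0]
force: [0.3, -0.9, -1.0]
gripper_width: 13.6
```

Request:
{"method": "carry_out", "body": {
  "increments": [
    [[0,0,0],[0,0,-8],1],
    [[0,0,0],[0,0,-20],1],
    [[0,0,0],[0,0,-35],1],
    [[0,0,0],[0,0,-50],1],
    [[0,0,0],[0,0,-68],1],
    [[0,0,0],[0,0,-86],1],
    [[0,0,0],[0,0,-104],1],
    [[0,0,0],[0,0,-120],1],
    [[0,0,0],[0,0,-130],1],
    [[0,0,0],[0,0,-130],1]
  ]
}}

```text
time_s: 10.3
ee_pos: [428.3, 12.9, 220.8]
ee_rot: [-90.2, 0.0, -79.0]
force: [-3.0, -0.6, 2.6]
gripper_width: 13.8
```

Request:
{"method": "carry_out", "body": {
  "increments": [
    [[0,0,0],[0,0,0],1],
    [[0,0,0],[0,0,0],1],
    [[0,0,0],[0,0,0],0.5],
    [[0,0,0],[0,0,0],0],
    [[0,0,0],[0,0,0],0],
    [[0,0,0],[0,0,0],0],
    [[0,0,0],[0,0,0],0],
    [[0,0,0],[0,0,0],0],
    [[0,0,0],[0,0,0],0],
    [[0,0,0],[0,0,0],0]
  ]
}}

```text
time_s: 11.13
ee_pos: [430.9, 13.2, 220.7]
ee_rot: [-90.0, -0.0, -79.0]
force: [-0.8, -1.2, 0.0]
gripper_width: 64.6
```

Retreat straight up, then swing back and to the right so the view is clear.

Request:
{"method": "carry_out", "body": {
  "increments": [
    [[0,0,0],[0,-15,0],0],
    [[0,0,0],[0,-45,0],0],
    [[0,0,0],[0,-80,0],0],
    [[0,0,0],[0,-120,0],0],
    [[0,0,0],[0,-160,0],0],
    [[0,0,0],[0,-180,0],0],
    [[0,0,0],[40,-180,0],0],
    [[0,0,0],[80,-180,0],0],
    [[0,0,0],[120,-180,0],0],
    [[0,0,0],[160,-180,0],0]
  ]
}}

```text
time_s: 11.97
ee_pos: [461.3, -145.2, 401.1]
ee_rot: [-90.0, -0.0, -78.9]
force: [1.0, 0.6, -0.3]
gripper_width: 91.4
```

Request:
{"method": "carry_out", "body": {
  "increments": [
    [[0,0,0],[40,0,0],0],
    [[0,0,0],[80,0,0],0],
    [[0,0,0],[120,0,0],0],
    [[0,0,0],[160,0,0],0],
    [[0,0,0],[160,0,0],0],
    [[0,0,0],[160,0,0],0]
  ]
}}

```text
time_s: 12.47
ee_pos: [492.1, -302.6, 399.9]
ee_rot: [-90.1, 0.1, -79.1]
force: [-0.6, 0.9, -0.2]
gripper_width: 90.8
```

```bash
python3 - <<'E'
from h import *
f=env.grab_frame("top");w=cloud(f);im=f["frame"];cv2.imwrite("pics/d.png",im)
w0=np.load("pics/top0.npy");z=w[...,2]
def rect(w,a,b,c,d,e,h):
    m=(w[...,0]>a)&(w[...,0]<b)&(w[...,1]>c)&(w[...,1]<d)&(w[...,2]>e)&(w[...,2]<h)
    p=w[m];return len(p),p.mean(0).round(1),cv2.minAreaRect(p[:,:2].astype(np.float32)) if len(p) else 0
print("fin",rect(w,380,500,-40,80,53,63));print("rear",rect(w,480,570,-20,90,37,47))
print("bar",rect(w,580,650,70,140,140,190))
print("spare",rect(w0,500,700,260,400,15,70),rect(w,500,700,260,400,15,70))
print(env.state()["ee_pos"],env.state()["time_s"])
E
```

```text
fin (71, array([434.1,  16. ,  58.2]), ((433.9231872558594, 15.93292236328125), (33.482852935791016, 13.874226570129395), 10.779752731323242))
rear (332, array([524.5,  33.4,  42.7]), ((524.4032592773438, 33.7744140625), (34.9107551574707, 70.02944946289062), 10.29994010925293))
bar (85, array([608.7, 106.7, 166.8]), ((608.7887573242188, 107.16659545898438), (26.395221710205078, 17.973949432373047), 14.381613731384277))
spare (1323, array([577. , 343.6,  31.8]), ((575.6180419921875, 345.2879943847656), (129.8822479248047, 70.80328369140625), 21.41386604309082)) (1327, array([577.2, 343.6,  31.8]), ((575.9812622070312, 344.9053955078125), (130.84420776367188, 70.4971923828125), 21.516830444335938))
[ 491.93579601 -301.18756401  400.06500068] 12.5167
```

View pics/d.png

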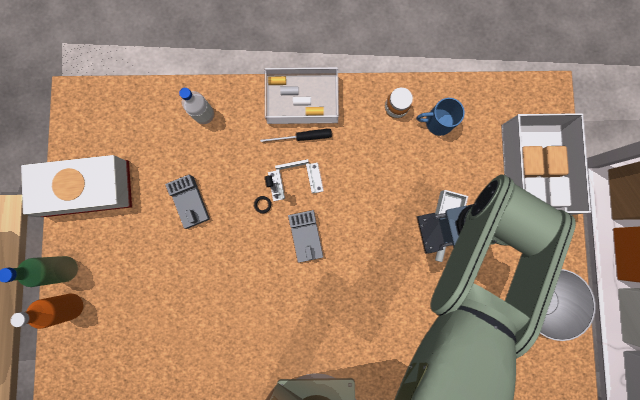

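The picture shows the cassette at (305,236) clear of the cradle, the bar up at (271,182) and the spare unmoved at (187,200). In the hinge frame the cassette is at about x -144, y -57. I'll hand it in.

```bash
python3 -c "
from workcell import env
print(env.job_done())"
```

```text
the job is handed in; nothing more can be done
None
```

I swung the bar up to about 90° by its crossbar grip while the cassette was still home, then let go of it. I then pinched the fin and slid the cassette about 130 mm straight out of the open front. After releasing it, I backed the arm away and handed the job in at about 12.5 s.

In the last camera check, nothing failed or disagreed:
- **Bar:** it stands by itself, with its grip top about 167 mm up, directly over the hinge.
- **Cassette:** its origin is about 144 mm in front of the hinge and within 2 mm of the cradle's middle line. It lies flat, with the fin top reading 58 mm and the rear block 42.7 mm.
- **Spare:** it moved less than 1 mm.
- **Robot:** it touches nothing, and the wrist force readings I saw stayed under 10 N.

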